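Refill the laundry soap keeper

TASK

Refill the soap keeper: lift its knobbed cover off the dish and set it down upright in the middle of the cork mat, then stack the two spare soap bars from the wooden board on top of the bar in the dish, one above the other in either order, squarely with all edges flush. Set everything down rather than dropping it, never tip the cover over, and do not shift the bar that is already in the dish. Leave the bottle, the brush and the peg basket where they are.

Things in the scene. Friction and masses are not known exactly. Their poses are not given: they have to be found in the camera images.
- dish: White rectangular soap dish, fixed to the worktop, 190 (x) by 150 (y) mm. Origin: centre of its underside, on the worktop. Its flat floor is 12 mm above the origin; a lip 7 mm wide runs round the edge, its top 18 mm above the origin.
- cover: White plastic cover, a box open below, 160 (x) by 120 (y) mm and 95 mm high to its flat top, walls 4 mm, about 0.28 kg, standing loose on the dish floor inside the lip and hiding the first soap bar. A black upright round knob, 30 mm in diameter and 36 mm high, stands at the middle of its top. Origin: centre of its open underside; z up, x along its length.
- cover_knob (a point): Centre of the top face of the cover's knob, 131 mm above the cover's underside. The knob is gripped from above, from here down to 36 mm lower.
- bar_in_dish: Plain pale-beige laundry soap bar, a flat block 96 (x) by 58 (y) by 24 (z) mm with slightly rounded edges and a shallow darker panel on its top, about 0.2 kg. Origin: centre of its underside; z up, x along its length. It lies flat and loose on the dish floor under the cover, not quite centred, with its own yaw.
- bar_a: Plain pale-beige laundry soap bar, a flat block 96 (x) by 58 (y) by 24 (z) mm with slightly rounded edges and a shallow darker panel on its top, about 0.2 kg. Origin: centre of its underside; z up, x along its length. One of the two spare bars, lying flat on the wooden board, long side roughly across the board's length.
- bar_b: Plain pale-beige laundry soap bar, a flat block 96 (x) by 58 (y) by 24 (z) mm with slightly rounded edges and a shallow darker panel on its top, about 0.2 kg. Origin: centre of its underside; z up, x along its length. The other spare bar, lying flat on the wooden board beside bar_a, same look and size.
- board: Wooden board, fixed, 280 (x) by 160 (y) mm, 12 mm thick, that carries the two spare bars; on the left or on the right of the dish. Origin: centre of its underside, on the worktop.
- mat: Cork mat, fixed, 240 (x) by 200 (y) mm, 4 mm thick, empty, on the other side of the dish from the board. Origin: centre of its underside, on the worktop; its top is 4 mm above.
- bottle: Bystander: blue cleaner bottle, 68 mm in diameter, 190 mm high, at the far edge of the work. Origin: centre of its underside.
- brush: Bystander: wooden scrubbing brush, 150 (x) by 60 (y) by 55 mm with rounded ends and white bristles, lying bristles down beyond the dish. Origin: centre of its underside.
- peg_basket: Bystander: light-blue open basket of pink clothes pegs, 110 (x) by 150 (y) by 75 mm, at the far edge of the work. Origin: centre of its underside.

How it is judged:
By the outcome, as a careful person would: the job done as asked, in the order asked, and still so for the second after the job is handed in, with the robot touching nothing.
It also fails if it takes over 72 s, if anything falls off the work surface, if the arm or the gripper's body presses on something with over 40 N, if the wrist force passes 120 N, or if a joint passes its speed limit or range.

ROBOT

A 6-joint arm with a two-finger parallel gripper is mounted at the origin on the work surface. World frame = base frame: x ahead of the robot, y to its left, z up, the work surface at z = 0. Lengths are in m, angles in rad, forces in N, time in s.
With the tool pointing down it reaches from about 0.35 to 0.775 m from the base axis. Payload 7.3 kg.
Tool frame: the origin (TCP) lies at the centre of the arm's flange, where the gripper is bolted on; the fingertips stand 178 mm ahead of it and the grasp point (between the pads) lies 159 mm ahead of it; z points along the fingers, y is the line along which they close (so a half turn about z gives the same grasp; the last joint's range is limited). The gripper opens to 92 mm and grips with 3 to 60 N. Pads are 19 mm wide; open, the fingers measure 130 mm over their backs; the gripper's body (75 mm by 190 mm) begins 47 mm behind the grasp point.
Start: joints at [1.027, 0.342, 1.524, -0, 1.275, -0.146], TCP at [0.203, 0.484, 0.405] pointing down, gripper open.
Joint ranges: [-2.53, 2.53], [-0.77, 2.02], [0.04, 2.7], [-1, 4.14], [0.28, 2.66], [-3.11, 3.11]. Speed limits (rad/s): [2.57, 2.57, 3.14, 3.14, 3.14, 3.14].

INTERFACE

Orientations are given as [roll, pitch, yaw] about the fixed x, y, z axes, in that order (R = Rz(yaw) Ry(pitch) Rx(roll)).
In Python, from cell import telemetry, vision, ticket gives the robot as it stands.
- The arm moves only by the shell command python3 -m crank 'ROWS' [FORCE]. ROWS is JSON, a list of rows, each a list of 5 numbers: the gripper command: -1 is shut, 1 is fully open, values between are in proportion, then the shift along the tool's x, y, z in mm, then the turn about the tool's z in rad. In form: [[fingers, dx, dy, dz, roll], ...]. A call has 1 to 12 rows; each row is the pose to reach, as a shift and turn from the pose commanded when the call began, along the tool's axes at that moment; what a row does not reach only later rows make up. A row lasts 1/12 s, in which the tool goes at most 41.7 mm and 7.16 degrees, less where a joint would pass 70% of its speed; a pose out of reach is approached as far as the arm can. A call with a gripper value outside its range is refused whole. The fingers move at their own pace and stop on an object; FORCE is the grip in N (left out, the last holds). Time passes only in rows, so rows that repeat a pose let the fingers close. It gives the time, the measured TCP pose, the force, the opening and the grip force at its end, in the units of the state.
- telemetry.observe(): the state, without advancing time (a new reading comes with each control period).
- vision.read_camera(name): name is "scene" or "top" or "wrist"; returns (picture, depth): 480x640x3 uint8, red, green, blue; 480x640 float32, m along the optical axis (not along the pixel's ray), 0 where there is no reading.
- vision.get_calibration(name): a dict with "camera_matrix" (3x3 intrinsics, pixels), "rvec" (rotation vector, rad) and "tvec" (3), from world to camera coordinates, as OpenCV has them. Camera axes: x right, y down, z forward; pixel columns grow to the right and rows downward; lengths in m; the calibration is good to about 2 mm. A picture is of the moment at which its call begins: read the wrist's pose just before it. get_calibration takes no time and is no camera call; for the wrist camera it gives the pose at the moment of the call.
- ticket.hand_in(): hands the job in; it is judged then, once.
The state is a dict: "time": time; "qpos": joint angles; "qvel": joint speeds; "joint_efforts": joint torques, N m; "tool_pos": TCP position; "tool_rot": TCP orientation; "contact_force": force on the tool from outside, world axes, zero at the start; "torque": the same for the moment, N m; "opening": finger opening in m; "grip_force": force on a finger pad.
Only numpy, scipy, OpenCV 4.12 (cv2) and the standard library are available. Lean on these libraries where they do the work, as an engineer would, in place of code of your own. Each camera call takes 0.05 s, during which the arm holds its last target. There are 200 camera calls.

## Working session

There is one attempt and no reset: what is moved stays moved. The work goes in short steps, Python scripts to look and compute and a shell command to move; the robot and the scene stay as the last step left them, time stands still between calls to the robot, and variables do not carry over. Pictures are saved under pics/ and viewed, at most 13 in all, crops included, and the job is handed in when it is done.

```bash
mkdir -p pics; ls
cat > h.py <<'E'
import numpy as np, cv2
from cell import telemetry, vision, ticket
def grab(n,save=None):
    c=vision.get_calibration(n); p,d=vision.read_camera(n)
    if save: cv2.imwrite('pics/'+save,p[:,:,::-1])
    return p,d,c
def mats(c):
    K=np.array(c['camera_matrix'],float);R=cv2.Rodrigues(np.array(c['rvec'],float))[0];t=np.array(c['tvec'],float).ravel()
    return K,R,t
def ray(c,uv,z):
    K,R,t=mats(c);uv=np.atleast_2d(np.array(uv,float))
    d=np.c_[uv,np.ones(len(uv))]@np.linalg.inv(K).T@R; o=-R.T@t
    return o+d*((z-o[2])/d[:,2])[:,None]
def cloud(d,c):
    K,R,t=mats(c);v,u=np.mgrid[:480,:640]
    P=np.stack([(u-K[0,2])/K[0,0]*d,(v-K[1,2])/K[1,1]*d,d],-1)
    return (P-t)@R
def proj(c,P):
    return cv2.projectPoints(np.array(P,float).reshape(-1,1,3),np.array(c['rvec'],float),np.array(c['tvec'],float),np.array(c['camera_matrix'],float),None)[0].reshape(-1,2)
E
python3 - <<'E'
from h import *
for n in ['top','scene']:
    p,d,c=grab(n,n+'0.png'); K,R,t=mats(c); print(n,K[0,0],-R.T@t,(d>0).mean())
s=telemetry.observe();print(s)
E
```

```text
pics
top 451.46329304554644 [ 0.42161023 -0.00390676  0.92139522] 0.9960970052083333
scene 508.8779822561251 [1.2173297  0.4377046  1.04132298] 0.9960384114583334
{'time': 0.1, 'qpos': array([ 1.02699171e+00,  3.42634330e-01,  1.52488906e+00, -4.59749620e-05,
        1.27541958e+00, -1.46009504e-01]), 'qvel': array([-0.00019996, -0.00126373, -0.00123128,  0.00139023, -0.00122179,
       -0.00045613]), 'joint_efforts': array([ 1.09922385e-03, -4.32006741e+01, -2.44693315e+01,  7.18227820e-02,
        5.24822040e-02, -3.22577570e-06]), 'tool_pos': array([0.20330628, 0.4839092 , 0.40413534]), 'tool_rot': array([-3.14025031e+00, -1.52961647e-04,  2.74381086e+00]), 'contact_force': array([ 0.1184899 ,  0.08438194, -0.68933444]), 'torque': array([ 0.00142335,  0.00357019, -0.04955574]), 'grip_force': 0.0, 'opening': 0.09194556054399707}
```

View pics/top0.png

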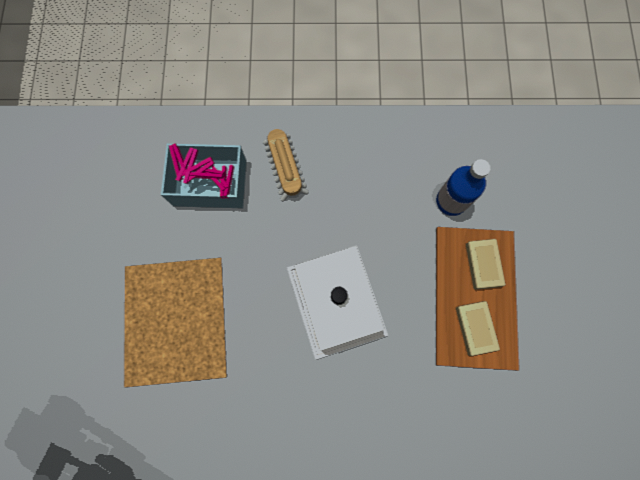

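View pics/scene0.png

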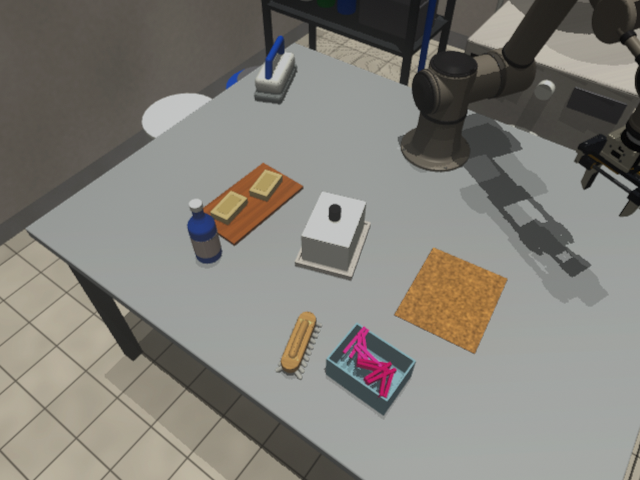

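The top view shows the mat at (175,322), the dish and cover at (338,302) with the knob at (339,296), and the board at (477,298) with bars at (487,264) and (479,328). The scene view confirms this layout.

```bash
cat >> h.py <<'E'
def rect(mask,c,z):
    m=cv2.morphologyEx(mask.astype(np.uint8),cv2.MORPH_OPEN,np.ones((3,3)))
    out=[]
    for k in cv2.findContours(m,cv2.RETR_EXTERNAL,cv2.CHAIN_APPROX_NONE)[0]:
        if cv2.contourArea(k)<150: continue
        P=ray(c,k[:,0,:],z)[:,:2]
        (x,y),(w,h),a=cv2.minAreaRect((P*1000).astype(np.float32))
        if w<h: w,h,a=h,w,a+90
        out.append((round(x,1),round(y,1),round(w,1),round(h,1),round((a+90)%180-90,1)))
    return out
E
python3 - <<'E'
from h import *
for n in ['top','scene']:
    p,d,c=grab(n); P=cloud(d,c); z=P[...,2]; hsv=cv2.cvtColor(p,cv2.COLOR_RGB2HSV); H,S,V=cv2.split(hsv)
    roi=(P[...,0]>.25)&(P[...,0]<.62)&(np.abs(P[...,1])<.5)&(d>0)
    print(n)
    m=roi&(abs(P[...,1])<.15)
    for lo,hi,zz in [(.122,.16,.143),(.10,.115,.107)]:
        q=m&(z>lo)&(z<hi); print(zz,rect(q,c,zz), np.median(z[q]))
    w=roi&(P[...,1]>.15); q=w&(S>80)&(z<.02); print('mat',rect(q,c,.004),np.median(z[q]))
    w=roi&(P[...,1]<-.15); 
    q=w&(z>.028)&(z<.045)&(H>18)&(H<35); print('bars',rect(q,c,.036),np.median(z[q]))
    q=w&(S>60)&(z<.045)&(H<40); print('board',rect(q,c,.012))
    q=roi&(abs(P[...,1])<.15)&(z>.006)&(z<.03); print('dish',rect(q,c,.018))
E
```

```text
top
0.143 [(506.3, -32.6, 27.6, 27.5, 90.0)] 0.1427332108069718
0.107 [(507.1, -32.9, 159.6, 119.7, 17.6)] 0.10692089363652996
mat [(471.5, 293.7, 238.5, 198.7, 5.4)] 0.0038896994843880934
bars [(455.0, -303.5, 95.0, 58.7, 11.1), (577.1, -329.3, 88.2, 58.9, 6.0)] 0.0359705876338091
board [(503.0, -311.4, 246.5, 160.0, -3.4)]
dish [(508.6, -31.8, 189.3, 149.3, 17.9)]
scene
0.143 [] 0.1411933899590176
0.107 [(509.3, -29.3, 165.6, 121.2, 17.6)] 0.1069551912430729
mat [(470.8, 294.5, 239.3, 199.3, 5.4)] 0.00432626495211055
bars [(577.4, -325.1, 86.0, 62.0, 5.1), (458.0, -300.0, 100.4, 61.4, 10.9)] 0.03572593898233857
board [(501.6, -309.6, 246.0, 164.7, -3.2)]
dish [(512.4, -28.0, 198.9, 151.5, 18.0)]
```

```bash
python3 -m crank '[[1,-15,-11,0,0],[1,-45,-34,0,0],[1,-75,-56,0,0],[1,-105,-79,0,0],[1,-135,-101,0,0],[1,-165,-123,0,0],[1,-195,-146,0,0],[1,-225,-168,0,0],[1,-255,-191,0,0],[1,-285,-213,0,0],[1,-315,-236,0,0],[1,-345,-258,0,0]]' 30
python3 -m crank '[[1,-30,-22,0,0],[1,-60,-45,0,0],[1,-90,-68,0,0],[1,-110,-82,0,0],[1,-124,-93,0,0],[1,-132,-99,0,0],[1,-134,-101,0,0],[1,-134,-101,0,0]]'
cat >> h.py <<'E'
def togo(x,y,yawtool=None,z=None,s=None):
    s=s or telemetry.observe(); p=s['tool_pos']*1000; w=s['tool_rot'][2]; dx,dy=x-p[0],y-p[1]
    r=[np.cos(w)*dx+np.sin(w)*dy,np.sin(w)*dx-np.cos(w)*dy, 0 if z is None else p[2]-z]
    a=0 if yawtool is None else -((np.radians(yawtool)-w+np.pi/2)%np.pi-np.pi/2)
    return np.round(r+[a],3), 'at',np.round(p,1),np.round(s['tool_rot'],3)
E
python3 - <<'E'
from h import *
p,d,c=grab('wrist','w1.png'); P=cloud(d,c); z=P[...,2]
for lo,hi,zz in [(.122,.16,.143),(.10,.115,.107)]:
    q=(d>0)&(z>lo)&(z<hi)&(abs(P[...,1])<.15); print(rect(q,c,zz))
print(togo(506.5,-32.5,None,290))
E
```

```text
time: 1.2
tool_pos: [0.4219, 0.1107, 0.4048]
tool_rot: [3.141, 0.0, 2.744]
contact_force: [1.7, 0.3, 0.3]
opening: 0.0922
grip_force: 0.0
time: 1.87
tool_pos: [0.5058, -0.0326, 0.4045]
tool_rot: [3.141, -0.001, 2.743]
contact_force: [-0.3, 0.6, -0.2]
opening: 0.0918
grip_force: 0.0
[(502.6, -31.3, 33.2, 28.7, -22.8)]
[(505.5, -32.3, 159.5, 119.6, 17.6)]
(array([ -1.104,  -0.141, 114.546,   0.   ]), 'at', array([505.5, -31.9, 404.5]), array([ 3.141e+00, -1.000e-03,  2.744e+00]))
```

View pics/w1.png

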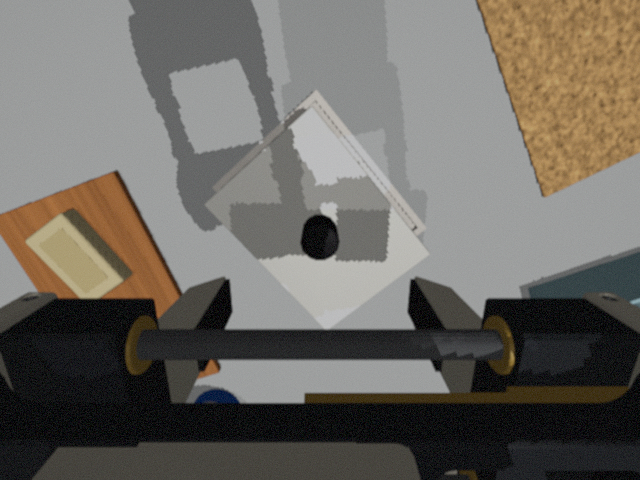

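The wrist view has the knob at (320,237), midway between the fingers, and its position agrees with the top view. I'll descend, grip and make a small test lift.

```bash
python3 -m crank '[[1,0,0,12,0],[1,0,0,35,0],[1,0,0,60,0],[1,0,0,85,0],[1,0,0,102,0],[1,0,0,111,0],[1,0,0,114,0],[1,0,0,114,0],[0,0,0,114,0],[-0.6,0,0,114,0],[-1,0,0,114,0],[-1,0,0,114,0]]' 35
python3 -m crank '[[-1,0,0,0,0],[-1,0,0,0,0],[-1,0,0,0,0],[-1,0,0,0,0],[-1,0,0,-2,0],[-1,0,0,-6,0],[-1,0,0,-12,0],[-1,0,0,-20,0],[-1,0,0,-20,0]]' 35
python3 -c "
from h import *;print(telemetry.observe()['tool_pos'])"
```

```text
time: 2.92
tool_pos: [0.506, -0.0325, 0.2915]
tool_rot: [3.141, 0.001, 2.744]
contact_force: [-0.9, -0.4, -0.2]
opening: 0.0694
grip_force: 0.0
time: 3.67
tool_pos: [0.5063, -0.0326, 0.3124]
tool_rot: [3.141, 0.002, 2.744]
contact_force: [0.3, 0.0, -2.5]
opening: 0.0294
grip_force: 35.0
[ 0.50629123 -0.0325623   0.31235968]
```

```bash
python3 -m crank '[[-1,0,0,-6,0],[-1,0,0,-16,0],[-1,0,0,-28,0],[-1,0,0,-40,0],[-1,0,0,-52,0],[-1,4,7,-62,0],[-1,11,20,-66,0.01],[-1,22,40,-68,0.03],[-1,34,62,-68,0.05],[-1,46,84,-68,0.07],[-1,58,106,-68,0.09],[-1,70,128,-68,0.11]]'
python3 -m crank '[[-1,12,22,0,0.02],[-1,24,44,0,0.04],[-1,36,66,0,0.06],[-1,48,88,0,0.08],[-1,60,109,0,0.09],[-1,70,128,0,0.10],[-1,78,142,0,0.10],[-1,84,152,0,0.10],[-1,87,158,0,0.10],[-1,88,159,0,0.10],[-1,88,159,0,0.10]]'
python3 - <<'E'
from h import *
p,d,c=grab('top'); P=cloud(d,c); z=P[...,2]; hsv=cv2.cvtColor(p,cv2.COLOR_RGB2HSV);H,S,V=cv2.split(hsv)
box=(P[...,0]>.4)&(P[...,0]<.62)&(abs(P[...,1]+.03)<.1)&(d>0)
q=box&(z>.028)&(z<.045); print('bar0',rect(q,c,.036),np.median(z[q]))
q=box&(z>.008)&(z<.03); print('dish',rect(q,c,.018))
p2,d2,c2=grab('scene','s1.png');P=cloud(d2,c2);z=P[...,2]
box=(P[...,0]>.4)&(P[...,0]<.62)&(abs(P[...,1]+.03)<.1)&(d2>0);q=box&(z>.028)&(z<.045); print('bar0',rect(q,c2,.036))
print(togo(471.2,294,None,None)); cv2.imwrite('pics/t1.png',p[:,:,::-1])
E
```

```text
time: 4.67
tool_pos: [0.4904, 0.1143, 0.3793]
tool_rot: [3.141, 0.0, 2.633]
contact_force: [0.3, -0.1, -2.4]
opening: 0.029
grip_force: 35.0
time: 5.58
tool_pos: [0.4912, 0.2943, 0.3787]
tool_rot: [-3.141, -0.0, 2.534]
contact_force: [0.1, -0.6, -2.4]
opening: 0.029
grip_force: 35.0
bar0 [(502.2, -26.0, 95.8, 57.6, 7.4)] 0.03596595443081572
dish [(509.0, -32.0, 189.9, 150.0, 17.9)]
bar0 [(505.4, -21.7, 101.3, 60.2, 8.0)]
(array([ 16.81 , -11.258,   0.   ,   0.   ]), 'at', array([491.4, 293.6, 378.8]), array([-3.141,  0.   ,  2.533]))
```

View pics/t1.png

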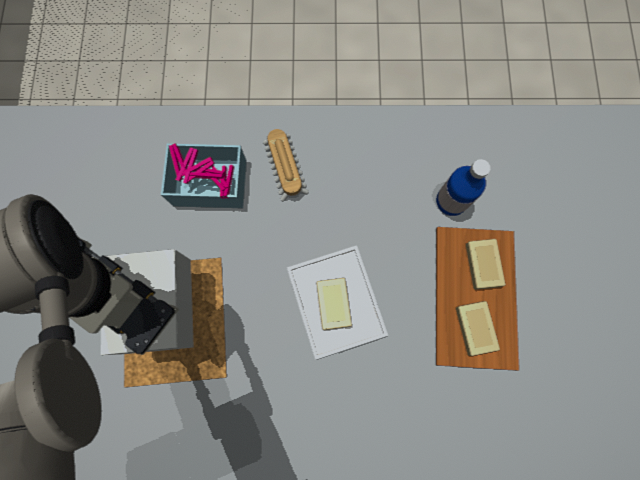

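The top view shows the cover over the mat and the first bar in the dish at about (335,303), at a slight yaw. Next I'll centre the cover and lower it until it touches.

```bash
python3 -m crank '[[-1,4,-3,0,0],[-1,11,-7,4,0],[-1,17,-11,14,0],[-1,17,-11,28,0],[-1,17,-11,42,0],[-1,17,-11,56,0],[-1,17,-11,68,0],[-1,17,-11,78,0],[-1,17,-11,84,0],[-1,17,-11,88,0],[-1,17,-11,90,0],[-1,17,-11,90,0]]'
python3 - <<'E'
from h import *
print(togo(471.2,294))
p,d,c=grab('top'); P=cloud(d,c); z=P[...,2]; 
q=(P[...,1]>.15)&(P[...,2]<.14)&(d>0)&(z>.09)&(P[...,0]<.62)&(p.min(2)>90); print(rect(q,c,.103),np.median(z[q]))
E
```

```text
time: 6.68
tool_pos: [0.4712, 0.295, 0.2888]
tool_rot: [3.141, 0.0, 2.534]
contact_force: [-0.1, 0.3, -2.3]
opening: 0.0291
grip_force: 35.0
(array([-0.582, -0.765,  0.   ,  0.   ]), 'at', array([471.2, 295. , 288.8]), array([3.141, 0.   , 2.534]))
[(408.4, 323.2, 43.7, 37.0, -84.3), (417.0, 245.3, 37.4, 31.6, 3.8), (505.9, 290.5, 110.7, 93.2, -84.7)] 0.09940484424371865
```

```bash
python3 -m crank '[[-1,0,-1,1,0],[-1,0,-1,2,0],[-1,0,-1,3,0],[-1,0,-1,3.5,0],[-1,0,-1,3.5,0]]'
python3 -m crank '[[-1,0,0,0.5,0],[-1,0,0,1,0],[-1,0,0,1,0]]'
```

```text
time: 7.15
tool_pos: [0.4708, 0.2943, 0.2883]
tool_rot: [3.138, 0.002, 2.534]
contact_force: [-3.5, -2.6, 16.1]
opening: 0.0295
grip_force: 35.0
time: 7.4
tool_pos: [0.4707, 0.2943, 0.2882]
tool_rot: [3.138, 0.003, 2.534]
contact_force: [-6.3, -3.8, 22.4]
opening: 0.0295
grip_force: 35.0
```

It's already touching down. I'll take off the pressing load, then open gently.

```bash
python3 -m crank '[[-1,0,0,-1.5,0],[-1,0,0,-3,0],[-1,0,0,-3.5,0],[-1,0,0,-3.5,0]]'
python3 - <<'E'
from h import *
p,d,c=grab('scene','s2.png'); cv2.imwrite('pics/s2c.png',cv2.resize(p[150:400,330:640,::-1],None,fx=2,fy=2))
E
```

```text
time: 7.73
tool_pos: [0.4709, 0.2943, 0.2883]
tool_rot: [3.14, 0.001, 2.534]
contact_force: [0.7, 0.7, 3.6]
opening: 0.0292
grip_force: 35.0
```

View pics/s2c.png

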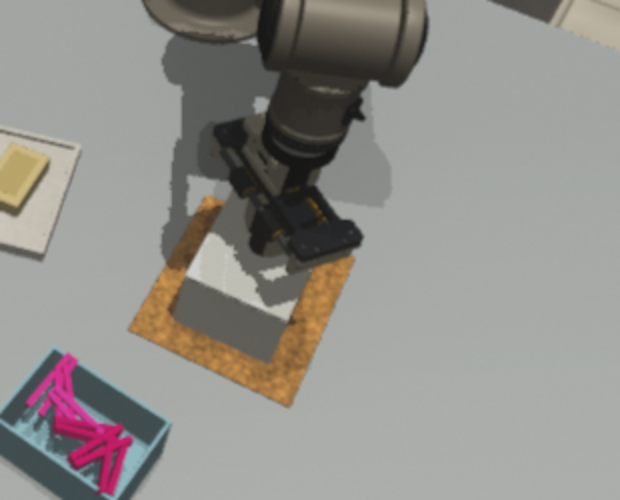

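The cover stands flat and centred on the mat. Now I'll release, rise and travel to the nearer spare bar.

```bash
python3 -m crank '[[-0.2,0,0,0,0],[0.2,0,0,0,0],[0.6,0,0,0,0],[1,0,0,0,0],[1,0,0,0,0],[1,0,0,0,0],[1,0,0,-5,0],[1,0,0,-20,0],[1,0,0,-45,0],[1,0,0,-75,0],[1,0,0,-102,0],[1,0,0,-115,0]]'
python3 -m crank '[[1,-8,-12,0,-0.03],[1,-25,-38,0,-0.07],[1,-42,-64,0,-0.12],[1,-59,-90,0,-0.17],[1,-76,-116,0,-0.22],[1,-93,-142,0,-0.27],[1,-110,-168,0,-0.32],[1,-127,-194,0,-0.37],[1,-144,-220,0,-0.42],[1,-161,-246,0,-0.47],[1,-178,-272,0,-0.52],[1,-195,-298,0,-0.57]]'
python3 - <<'E'
from h import *
p,d,c=grab('top'); P=cloud(d,c); z=P[...,2];H,S,V=cv2.split(cv2.cvtColor(p,cv2.COLOR_RGB2HSV))
q=(P[...,1]<-.2)&(d>0)&(z>.026)&(z<.045)&(P[...,0]<.66)&(P[...,0]>.35)&(H>18)&(H<35); print('bars',rect(q,c,.036))
q=(P[...,1]<-.2)&(d>0)&(z<.045)&(S>60)&(H<40)&(P[...,0]>.3); print('board',rect(q,c,.012))
q=(P[...,1]>.15)&(z>.09)&(z<.12)&(d>0); print('cover',rect(q,c,.099))
print(togo(455,-303.5,11,None))
E
```

```text
time: 8.78
tool_pos: [0.4708, 0.2943, 0.4069]
tool_rot: [3.137, 0.003, 2.534]
contact_force: [0.5, -0.4, 0.6]
opening: 0.0919
grip_force: 0.0
time: 9.78
tool_pos: [0.46, -0.0632, 0.4033]
tool_rot: [-3.142, 0.001, 3.106]
contact_force: [0.7, -0.2, -1.5]
opening: 0.0922
grip_force: 0.0
bars [(451.0, -304.1, 86.6, 58.9, 11.2), (580.8, -328.6, 96.3, 59.3, 6.1)]
board [(519.3, -312.5, 279.2, 160.2, -3.3)]
cover [(472.8, 292.4, 159.6, 121.8, 5.6)]
(array([-2.80500e+00, -2.36198e+02,  0.00000e+00, -2.26000e-01]), 'at', array([460.3, -67.3, 403.2]), array([-3.138e+00,  1.000e-03,  3.107e+00]))
```

```bash
python3 -m crank '[[1,0,-28,0,-0.04],[1,-1,-56,0,-0.08],[1,-1,-84,0,-0.12],[1,-1,-112,0,-0.16],[1,-2,-140,0,-0.2],[1,-2,-168,10,-0.226],[1,-3,-194,30,-0.226],[1,-3,-214,55,-0.226],[1,-3,-228,80,-0.226],[1,-3,-234,100,-0.226],[1,-3,-236,110,-0.226],[1,-3,-236,110,-0.226]]' 30
python3 - <<'E'
from h import *
print(togo(455,-303.5,11,194))
p,d,c=grab('wrist','w2.png'); P=cloud(d,c); z=P[...,2];H,S,V=cv2.split(cv2.cvtColor(p,cv2.COLOR_RGB2HSV))
q=(d>0)&(z>.026)&(z<.045)&(H>18)&(H<35); print('bars',rect(q,c,.036),np.median(z[q]))
p,d,c=grab('top'); P=cloud(d,c); z=P[...,2]
q=(P[...,1]>.15)&(z>.09)&(z<.115)&(d>0)&(P[...,0]<.6); A=np.c_[P[q][:,:2],np.ones(q.sum())]; print(np.linalg.lstsq(A,P[q][:,2],rcond=None)[0], np.median(z[q]))
q=(abs(P[...,1])<.1)&(z>.028)&(z<.045)&(d>0)&(P[...,0]<.6)&(P[...,0]>.4);print('bar0',rect(q,c,.036))
E
```

```text
time: 10.83
tool_pos: [0.4541, -0.2976, 0.2907]
tool_rot: [3.138, -0.003, -2.954]
contact_force: [-0.4, -0.3, -0.8]
opening: 0.0918
grip_force: 0.0
(array([ 1.8000e-01, -5.9580e+00,  9.6683e+01, -5.0000e-03]), 'at', array([ 454.1, -297.6,  290.7]), array([ 3.138e+00, -3.000e-03, -2.954e+00]))
bars [(582.0, -330.1, 60.3, 42.8, -79.5), (527.6, -334.2, 47.0, 5.4, -79.4), (451.9, -305.1, 95.7, 56.8, 11.0)] 0.03644564311359518
[-0.00075297  0.00244062  0.09849219] 0.09889089811189516
bar0 [(502.2, -26.0, 95.8, 57.6, 7.4)]
```

View pics/w2.png

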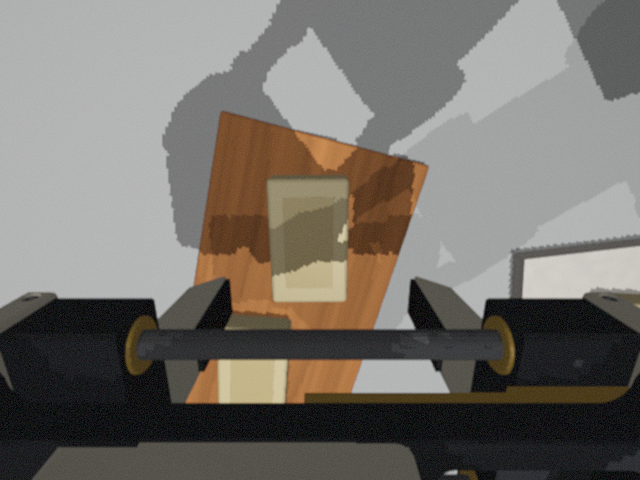

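The wrist view shows the near bar at (308,240), aligned with the fingers. I'll descend onto it and grip.

```bash
python3 -m crank '[[1,0,-3,10,-0.002],[1,0,-6,30,-0.005],[1,0,-6,52,-0.005],[1,0,-6,72,-0.005],[1,0,-6,86,-0.005],[1,0,-6,92,-0.005],[1,0,-6,95,-0.005],[1,0,-6,96,-0.005],[1,0,-6,96,-0.005]]' 30
python3 -m crank '[[0.4,0,0,0,0],[0,0,0,0,0],[-0.5,0,0,0,0],[-1,0,0,0,0],[-1,0,0,0,0],[-1,0,0,0,0],[-1,0,0,0,0]]' 30
python3 -c "
from h import *;print(togo(502.2,-26,7.4,300))"
```

```text
time: 11.68
tool_pos: [0.4561, -0.3037, 0.1975]
tool_rot: [-3.14, 0.001, -2.948]
contact_force: [0.2, -0.5, 0.9]
opening: 0.0918
grip_force: 0.0
time: 12.27
tool_pos: [0.4557, -0.3037, 0.1969]
tool_rot: [-3.141, 0.0, -2.948]
contact_force: [-0.7, 0.3, 0.5]
opening: 0.0576
grip_force: 30.0
(array([-9.89460e+01,  2.63623e+02, -1.03140e+02,  6.40000e-02]), 'at', array([ 455.7, -303.7,  196.9]), array([-3.141,  0.   , -2.948]))
```

```bash
python3 -m crank '[[-1,0,0,-3,0],[-1,0,0,-10,0],[-1,0,0,-22,0],[-1,0,0,-38,0],[-1,0,0,-55,0],[-1,-6,16,-70,0],[-1,-14,38,-80,0.01],[-1,-23,62,-83,0.02],[-1,-33,88,-83,0.03],[-1,-43,114,-83,0.04],[-1,-53,140,-83,0.05],[-1,-63,166,-83,0.06]]'
python3 -m crank '[[-1,-10,26,0,0],[-1,-19,51,0,0],[-1,-27,72,0,0],[-1,-32,86,0,0],[-1,-35,94,0,0],[-1,-36,97,0,0],[-1,-36,97,0,0],[-1,-36,97,0,0]]'
python3 - <<'E'
from h import *
print(togo(502.2,-26,7.4,221))
p,d,c=grab('wrist','w3.png'); P=cloud(d,c); z=P[...,2]
q=(d>0)&(z>.028)&(z<.045)&(P[...,0]<.6); print('bar0',rect(q,c,.036))
q=(d>0)&(z>.10)&(z<.14)&(p.min(2)>70); print('held',rect(q,c,.119),np.median(z[q]))
E
```

```text
time: 13.27
tool_pos: [0.4855, -0.1273, 0.2801]
tool_rot: [3.141, 0.0, -3.009]
contact_force: [1.1, -0.3, -2.0]
opening: 0.0575
grip_force: 30.0
time: 13.93
tool_pos: [0.5083, -0.0283, 0.2798]
tool_rot: [-3.141, -0.0, -3.009]
contact_force: [-0.6, 0.2, -2.4]
opening: 0.0578
grip_force: 30.0
(array([5.7630e+00, 3.0740e+00, 5.8768e+01, 4.0000e-03]), 'at', array([508.3, -28.3, 279.8]), array([-3.141, -0.   , -3.009]))
bar0 [(461.1, -30.7, 57.3, 16.6, -82.4)]
held [(543.0, -23.3, 56.9, 17.0, -82.4), (487.1, -30.9, 98.5, 59.6, -82.4)] 0.11934224605229296
```

View pics/w3.png

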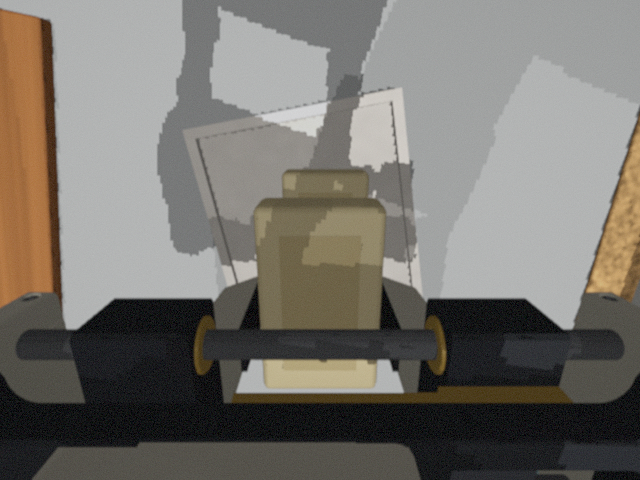

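```bash
cat >> h.py <<'E'
def ext(P,q,yaw,trim=0.5):
    a=np.radians(yaw); X=P[q][:,:2]*1000; u=X@[np.cos(a),np.sin(a)]; v=X@[-np.sin(a),np.cos(a)]
    return np.round([np.percentile(u,trim),np.percentile(u,100-trim),np.percentile(v,trim),np.percentile(v,100-trim)],1),len(u)
def sides(mask,c,z,yaw):
    return ext(ray(c,np.argwhere(mask)[:,::-1],z),slice(None),yaw,0)
E
python3 - <<'E'
from h import *
p,d,c=grab('wrist'); P=cloud(d,c); z=P[...,2];H,S,V=cv2.split(cv2.cvtColor(p,cv2.COLOR_RGB2HSV))
yel=(H>18)&(H<38)&(S>40)&(d>0)
cv2.imwrite('pics/m.png',yel*255)
for y in (7.4,):
  for t in (0.3,1,):
    print('held',ext(P,yel&(z>.114)&(z<.125),y,t),'bar0',ext(P,yel&(z>.0335)&(z<.04),y,t))
print('side band z', [ (round(lo,3),ext(P,yel&(z>lo)&(z<lo+.004),7.4,1)) for lo in (.092,.1,.108)])
for r in (185,215,240,270,300,):
    for lo,hi in ((.033,.041),(.113,.126)):
        k=np.where(yel[r]&(z[r]>lo)&(z[r]<hi))[0]
        if len(k)>5: e=ray(c,[(k[0],r),(k[-1],r)],(.036 if lo<.1 else .119)); print(r,k[0],k[-1],np.round(e[:,:2]*1000,1).tolist())
s=telemetry.observe();print(togo(0,0,s=s)[2])
a=np.radians(7.4);t=s['tool_pos'][:2]*1000;print('tool uv',t@[np.cos(a),np.sin(a)],t@[-np.sin(a),np.cos(a)])
E
```

```text
held (array([ 449.6,  543.2, -122.2,  -64.6]), 18622) bar0 (array([ 445.7,  461.7, -118.5,  -61.4]), 2113)
held (array([ 449.8,  542.2, -121.4,  -65.5]), 18622) bar0 (array([ 445.8,  461.5, -117.8,  -62. ]), 2113)[ WARN:0@1.111] global loadsave.cpp:1063 imwrite_ Unsupported depth image for selected encoder is fallbacked to CV_8U.
Traceback (most recent call last):
  File "h.py", line 37, in ext
    return np.round([np.percentile(u,trim),np.percentile(u,100-trim),np.percentile(v,trim),np.percentile(v,100-trim)],1),len(u)
                     ~~~~~~~~~~~~~^^^^^^^^
IndexError: index -1 is out of bounds for axis 0 with size 0
```

```bash
python3 -m crank '[[-1,2,1,6,0.001],[-1,4,3,18,0.004],[-1,4.5,3.3,30,0.004],[-1,4.5,3.3,40,0.004],[-1,4.5,3.3,46,0.004],[-1,4.5,3.3,49,0.004],[-1,4.5,3.3,50,0.004],[-1,4.5,3.3,50,0.004]]'
cat > m.py <<'E'
from h import *
import sys
top=float(sys.argv[1]); low=float(sys.argv[2])
p,d,c=grab('wrist',sys.argv[3]); P=cloud(d,c); z=P[...,2];H,S,V=cv2.split(cv2.cvtColor(p,cv2.COLOR_RGB2HSV))
yel=(H>18)&(H<38)&(S>40)&(d>0)
for t in (0.3,1): 
  for n,h in (('held',top),('low',low)):
    q=yel&(abs(z-h)<.003)
    if q.sum()>20: print(n,ext(P,q,7.4,t))
print(togo(502.2,-26,7.4,221))
E
python3 m.py .069 .036 w4.png
```

```text
time: 14.7
tool_pos: [0.5037, -0.0252, 0.2297]
tool_rot: [3.142, 0.0, -3.013]
contact_force: [0.4, 0.3, -1.6]
opening: 0.0575
grip_force: 30.0
held (array([ 445.6,  539.7, -118.2,  -60.8]), 18572)
low (array([ 445.3,  447.9, -118. ,  -61.9]), 615)
held (array([ 446. ,  538.4, -117.4,  -61.5]), 18572)
low (array([ 445.3,  447.8, -117.2,  -62.6]), 615)
(array([ 1.632, -0.686,  8.966, -0.   ]), 'at', array([503.7, -25.1, 230. ]), array([-3.141e+00,  1.000e-03, -3.012e+00]))
```

View pics/w4.png

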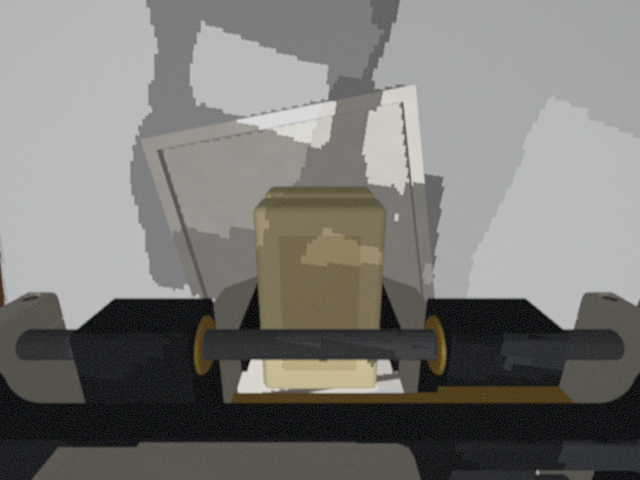

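The wrist view shows the held bar over the dish bar, with less than 1 mm left to correct. I'll trim that and lower slowly.

```bash
python3 -m crank '[[-1,0.7,-0.5,2,0],[-1,0.7,-0.5,4,0],[-1,0.7,-0.5,6,0],[-1,0.7,-0.5,7,0],[-1,0.7,-0.5,7.5,0],[-1,0.7,-0.5,8,0],[-1,0.7,-0.5,8,0],[-1,0.7,-0.5,8,0]]'; python3 -c "
from h import *
s=telemetry.observe();print(s['tool_pos'],s['contact_force'])"
```

```text
time: 15.42
tool_pos: [0.5029, -0.0256, 0.2217]
tool_rot: [3.142, 0.0, -3.012]
contact_force: [0.0, 0.6, -2.2]
opening: 0.0577
grip_force: 30.0
[ 0.50290565 -0.0255944   0.22174005] [ 0.02765833  0.64103095 -2.18475397]
```

```bash
python3 -m crank '[[-1,0,0,0.4,0],[-1,0,0,0.4,0]]';python3 -m crank '[[-1,0,0,0.4,0],[-1,0,0,0.4,0]]';python3 -m crank '[[-1,0,0,0.4,0],[-1,0,0,0.4,0]]'
```

```text
time: 15.58
tool_pos: [0.5029, -0.0256, 0.2213]
tool_rot: [3.142, 0.0, -3.012]
contact_force: [-0.6, -0.3, -2.8]
opening: 0.0579
grip_force: 30.0
time: 15.75
tool_pos: [0.5029, -0.0256, 0.2209]
tool_rot: [3.142, 0.0, -3.012]
contact_force: [-0.3, -0.3, -2.0]
opening: 0.0578
grip_force: 30.0
time: 15.92
tool_pos: [0.5029, -0.0256, 0.2208]
tool_rot: [-3.142, 0.0, -3.012]
contact_force: [-1.2, 0.7, 2.7]
opening: 0.0578
grip_force: 30.0
```

Contact. I'll release, rise, and move off towards the second bar.

```bash
python3 -m crank '[[0.35,0,0,-0.2,0],[0.45,0,0,-0.2,0],[0.6,0,0,-0.2,0],[0.8,0,0,-0.2,0],[1,0,0,-0.2,0],[1,0,0,-6,0],[1,0,0,-20,0],[1,0,0,-42,0],[1,0,0,-70,0],[1,0,0,-100,0],[1,0,0,-125,0],[1,0,0,-135,0]]'
python3 -c "
from h import *;print(togo(580.8,-328.6,6.1,290))"
```

```text
time: 16.92
tool_pos: [0.5033, -0.0257, 0.3597]
tool_rot: [-3.14, 0.006, -3.012]
contact_force: [0.5, -0.1, -1.1]
opening: 0.0921
grip_force: 0.0
(array([-3.77480e+01, -3.10407e+02,  6.96690e+01,  2.30000e-02]), 'at', array([503.3, -25.7, 359.7]), array([-3.14 ,  0.006, -3.012]))
```

```bash
python3 -m crank '[[1,-3,-26,0,0],[1,-6,-54,0,0],[1,-9,-82,0,0.01],[1,-12,-110,0,0.01],[1,-16,-138,0,0.01],[1,-19,-162,0,0.02],[1,-21,-182,0,0.02],[1,-24,-196,0,0.02],[1,-25,-204,0,0.023],[1,-25,-206,0,0.023],[1,-25,-206,0,0.023]]'
python3 - <<'E'
from h import *
p,d,c=grab('top','t2.png'); P=cloud(d,c); z=P[...,2];H,S,V=cv2.split(cv2.cvtColor(p,cv2.COLOR_RGB2HSV))
for n,lo,hi in (('stack',.052,.068),('bar0 ',.0335,.039)):
    q=(abs(P[...,1])<.1)&(z>lo)&(z<hi)&(d>0)&(P[...,0]<.6)&(P[...,0]>.4); print(n,rect(q,c,.06 if n=='stack' else .036),np.median(z[q]))
q=(P[...,1]<-.2)&(d>0)&(z>.026)&(z<.045)&(P[...,0]<.66)&(P[...,0]>.35)&(H>18)&(H<35); print('bars',rect(q,c,.036))
q=(P[...,1]<-.2)&(d>0)&(z>.05)&(z<.2)&(P[...,0]>.6); print('bottle',ext(P,q,0,.5))
p,d,c=grab('scene'); P=cloud(d,c);z=P[...,2];H,S,V=cv2.split(cv2.cvtColor(p,cv2.COLOR_RGB2HSV))
q=(P[...,1]<-.15)&(P[...,1]>-.4)&(d>0)&(z>.03)&(z<.11)&(P[...,0]>.6)&(P[...,0]<.8)&(S>60); print('bottle sc',ext(P,q,0,1))
print(togo(580.8,-328.6,6.1,290))
E
```

```text
time: 17.83
tool_pos: [0.5541, -0.2267, 0.3555]
tool_rot: [3.141, -0.0, -3.036]
contact_force: [-0.0, -0.3, -0.7]
opening: 0.0918
grip_force: 0.0
stack [(501.5, -26.3, 95.8, 57.8, 7.4)] 0.060047928936813294
bar0  [] 0.03498723834968527
bars []
bottle (array([ 687.4,  750.7, -292.2, -244.6]), 1345)
bottle sc (array([ 600.4,  755.7, -353.7, -242.5]), 315)
(array([ -15.636, -105.061,   65.595,    0.   ]), 'at', array([ 554. , -225.8,  355.6]), array([ 3.141, -0.   , -3.035]))
```

View pics/t2.png

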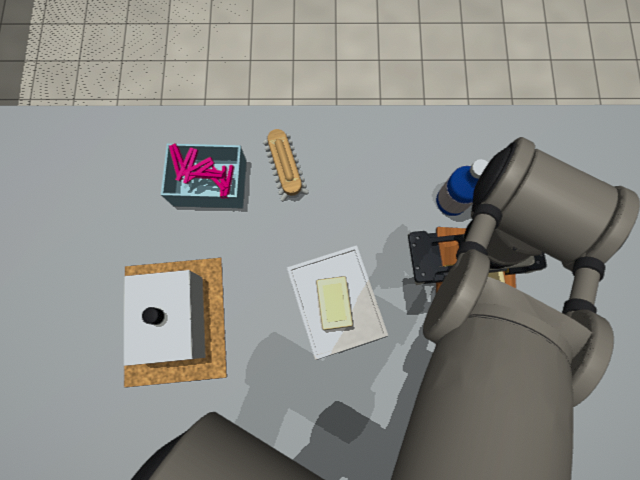

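The top view shows the first stacked bar at (335,303), flush to under 1 mm, the cover upright on the mat, and the bottle clear. Now the second bar.

```bash
python3 -m crank '[[1,-3,-20,0,0],[1,-7,-45,0,0],[1,-11,-70,0,0],[1,-14,-90,5,0],[1,-16,-102,18,0],[1,-16,-105,36,0],[1,-16,-105,58,0],[1,-16,-105,80,0],[1,-16,-105,100,0],[1,-16,-105,112,0],[1,-16,-105,116,0],[1,-16,-105,116,0]]' 30
python3 - <<'E'
from h import *
print(togo(580.8,-328.6,6.1,197))
p,d,c=grab('wrist'); P=cloud(d,c); z=P[...,2];H,S,V=cv2.split(cv2.cvtColor(p,cv2.COLOR_RGB2HSV))
q=(H>18)&(H<38)&(S>40)&(d>0)&(abs(z-.036)<.004); print(ext(P,q,6.1,.5),rect(q,c,.036))
a=np.radians(6.1); t=np.array([580.8,-328.6]);print(t@[np.cos(a),np.sin(a)],t@[-np.sin(a),np.cos(a)])
E
```

```text
time: 18.93
tool_pos: [0.5813, -0.3287, 0.2389]
tool_rot: [3.14, -0.001, -3.035]
contact_force: [0.3, 0.6, 0.8]
opening: 0.0921
grip_force: 0.0
(array([ 0.489,  0.157, 41.866,  0.   ]), 'at', array([ 581.3, -328.7,  238.9]), array([ 3.140e+00, -1.000e-03, -3.035e+00]))
(array([ 493.8,  577.9, -418.5, -362.2]), 13270) [(574.3, -331.1, 85.1, 56.9, 6.1)]
542.593104111479 -388.4576210742553
```

```bash
python3 -m crank '[[1,0,0,8,0],[1,0,0,20,0],[1,0,0,32,0],[1,0,0,38,0],[1,0,0,41,0],[1,0,0,42,0],[1,0,0,42,0],[0.4,0,0,42,0],[0,0,0,42,0],[-0.5,0,0,42,0],[-1,0,0,42,0],[-1,0,0,42,0]]' 30
python3 -m crank '[[-1,0,0,0,0],[-1,0,0,0,0],[-1,0,0,0,0],[-1,0,0,-3,0],[-1,0,0,-10,0],[-1,0,0,-22,0],[-1,0,0,-38,0],[-1,0,0,-56,0],[-1,0,0,-74,0],[-1,0,0,-90,0],[-1,0,0,-98,0],[-1,0,0,-100,0]]'
python3 -c "
from h import *;print(togo(502.2,-25.3,7.4,300))"
```

```text
time: 19.98
tool_pos: [0.5813, -0.3294, 0.1978]
tool_rot: [-3.141, 0.0, -3.035]
contact_force: [0.1, 0.5, -0.7]
opening: 0.0633
grip_force: 0.0
time: 20.98
tool_pos: [0.5815, -0.3295, 0.3003]
tool_rot: [-3.139, 0.003, -3.035]
contact_force: [-0.9, -0.8, -1.5]
opening: 0.0578
grip_force: 30.0
(array([ 4.66050e+01,  3.10903e+02,  2.78000e-01, -2.30000e-02]), 'at', array([ 581.5, -329.5,  300.3]), array([-3.139e+00,  3.000e-03, -3.035e+00]))
```

```bash
python3 -m crank '[[-1,2,12,0,0],[-1,6,38,0,0],[-1,10,66,0,0],[-1,14,94,0,0],[-1,18,122,0,0],[-1,22,150,0,-0.01],[-1,27,178,0,-0.01],[-1,31,206,0,-0.01],[-1,35,234,0,-0.02],[-1,39,260,0,-0.02],[-1,42,282,0,-0.023],[-1,44,297,0,-0.023]]'
python3 -m crank '[[-1,1.5,8,4,0],[-1,2.5,12,14,0],[-1,2.5,13.5,26,0],[-1,2.5,13.5,36,0],[-1,2.5,13.5,40,0],[-1,2.5,13.5,41,0],[-1,2.5,13.5,41,0],[-1,2.5,13.5,41,0]]'
sed -i 's/abs(z-h)<.003/abs(z-h)<.004/' m.py; python3 m.py .098 .060 w5.png
```

```text
time: 21.98
tool_pos: [0.505, -0.0367, 0.297]
tool_rot: [3.14, -0.002, -3.011]
contact_force: [0.4, 0.1, -2.0]
opening: 0.0582
grip_force: 30.0
time: 22.65
tool_pos: [0.5021, -0.026, 0.2568]
tool_rot: [-3.141, 0.001, -3.013]
contact_force: [0.2, -0.5, -2.8]
opening: 0.0577
grip_force: 30.0
held (array([ 445.7,  539. , -118.2,  -62.1]), 17547)
low (array([ 444.5,  447.9, -117.9,  -61.6]), 776)
held (array([ 446.3,  538. , -117.7,  -62.6]), 17547)
low (array([ 444.5,  447.9, -117. ,  -62.3]), 776)
(array([-0.119, -0.058, 35.931, -0.   ]), 'at', array([502.1, -26. , 256.9]), array([-3.141e+00,  1.000e-03, -3.013e+00]))
```

View pics/w5.png

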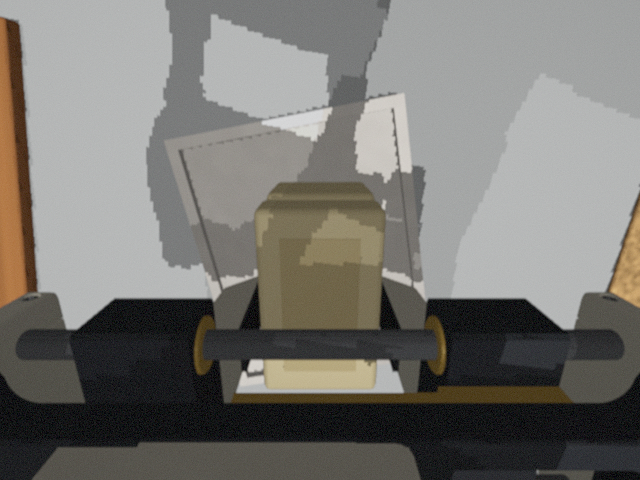

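The wrist view shows the held bar just above the stack at (320,190), about 0.5 mm off. I'll trim and lower.

```bash
python3 -m crank '[[-1,0.5,0.4,2,0],[-1,0.5,0.4,5,0],[-1,0.5,0.4,8,0],[-1,0.5,0.4,9.5,0],[-1,0.5,0.4,10.3,0],[-1,0.5,0.4,10.6,0],[-1,0.5,0.4,10.6,0]]'
for i in 1; do python3 -m crank '[[-1,0,0,0.4,0],[-1,0,0,0.4,0]]'; done
```

```text
time: 23.28
tool_pos: [0.5013, -0.0253, 0.2458]
tool_rot: [3.142, -0.0, -3.012]
contact_force: [0.0, -0.2, -2.4]
opening: 0.0577
grip_force: 30.0
time: 23.45
tool_pos: [0.5013, -0.0253, 0.2457]
tool_rot: [-3.142, 0.0, -3.012]
contact_force: [0.5, 0.4, -1.7]
opening: 0.0576
grip_force: 30.0
```

```bash
python3 -m crank '[[-1,0,0,0.4,0],[-1,0,0,0.4,0]]';python3 -m crank '[[-1,0,0,0.3,0],[-1,0,0,0.3,0]]'
```

```text
time: 23.62
tool_pos: [0.5013, -0.0253, 0.2457]
tool_rot: [-3.141, 0.001, -3.012]
contact_force: [-2.1, 0.7, 4.8]
opening: 0.0576
grip_force: 30.0
time: 23.78
tool_pos: [0.5013, -0.0253, 0.2457]
tool_rot: [-3.141, 0.001, -3.012]
contact_force: [-3.6, 0.5, 8.2]
opening: 0.0575
grip_force: 30.0
```

Contact. I'll ease the load, release, back off and check.

```bash
python3 -m crank '[[-1,0,0,-0.6,0],[-1,0,0,-0.6,0],[0.35,0,0,-0.6,0],[0.45,0,0,-0.6,0],[0.6,0,0,-0.6,0],[0.8,0,0,-0.6,0],[1,0,0,-0.6,0],[1,0,0,-6,0],[1,0,0,-22,0],[1,0,0,-48,0],[1,0,0,-78,0],[1,0,0,-105,0]]'
python3 -m crank '[[1,0,-15,0,0],[1,0,-42,0,0],[1,0,-70,0,0],[1,0,-98,0,0],[1,0,-126,0,0],[1,0,-150,0,0],[1,0,-166,0,0],[1,0,-175,0,0],[1,0,-178,0,0]]'
python3 - <<'E'
from h import *
p,d,c=grab('top','t3.png'); P=cloud(d,c); z=P[...,2]
q=(abs(P[...,1])<.1)&(z>.076)&(z<.1)&(d>0)&(P[...,0]<.6)&(P[...,0]>.4); print(rect(q,c,.084),np.median(z[q]))
q=(P[...,1]>.15)&(z>.09)&(z<.115)&(d>0)&(P[...,0]<.6); print('cover',rect(q,c,.099))
p2,d2,c2=grab('scene'); a=p[230:370,270:410,::-1]; b=p2[180:280,285:385,::-1]
cv2.imwrite('pics/f.png',np.hstack([cv2.resize(a,(400,400)),cv2.resize(b,(400,400))]))
E
```

```text
time: 24.78
tool_pos: [0.5011, -0.0253, 0.3516]
tool_rot: [3.142, 0.0, -3.012]
contact_force: [1.5, 0.2, -0.0]
opening: 0.0914
grip_force: 0.0
time: 25.53
tool_pos: [0.5242, -0.2028, 0.3498]
tool_rot: [3.141, 0.0, -3.014]
contact_force: [-0.7, -0.1, -0.4]
opening: 0.0918
grip_force: 0.0
[(501.2, -25.8, 95.7, 57.7, 7.5)] 0.08399197018258456
cover [(472.8, 292.3, 159.7, 121.7, 5.6)]
```

View pics/f.png

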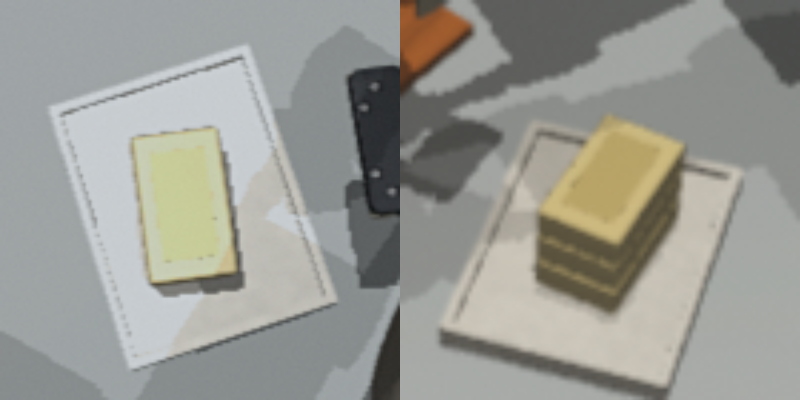

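The last view shows the three bars stacked squarely, edges flush to about 1 mm, and the cover measures about 2 mm from the mat's middle.

```bash
python3 -c "
from cell import ticket;print(ticket.hand_in())"
```

```text
the job is handed in; nothing more can be done
None
```

The job is done and handed in at about 26 s: the cover stands upright about 2 mm from the centre of the mat, both spare bars are stacked on the dish bar with edges flush to about 1 mm, and I left the bottle, brush and basket untouched.

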